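# Set a key machine's sprung gauge rod to its length mark

### The job

Make the key machine ready for the next blank: hang the caddy of key blanks by its handle on both prongs of the hook stand, keeping it upright, and let go of it. Then pull the machine's sprung gauge rod out by its upright grip until the grip stands level with the pointer on the scale rail, and finish while still gripping it and holding it there against the spring. Leave the other things on the counter where they are.

Things in the scene. Friction and masses are not known exactly. Their poses are not given: they have to be found in the camera images.
- caddy_handle (a point): centre of the level handle bar of the grey caddy: bar 124 mm long along the caddy's y, 12 mm thick along x, 14 mm tall, its centre 117 mm above the caddy's underside, on a 10 mm leg at each end (104 mm clear between the legs, 60 mm clear between box rim and bar). Rigid, does not fold. Caddy's axes, z up
- caddy: the grey plastic caddy of key blanks: open box 75 mm (x) by 124 mm (y) by 50 mm high with the rigid upright handle, 124 mm high in all, about 0.25 kg, the same either way round. Origin at the centre of its underside
- stand: fixed double-hook stand: foot of diameter 120, pole of diameter 18 mm ending at hook height; two level 8 mm prongs at y = -28 and +28 mm run from the pole along the stand's -x, upper side 194 mm high; from 112 mm out they turn up to tips at 125 mm out, 209 mm high. Fingers fit between the prongs. Origin on the counter at the pole's axis
- hook_seat (a point): point midway between the prongs, level with their upper side (194 mm high), 80 mm out from the pole's axis: the middle of the handle bar's underside belongs about here, bar across the prongs. Axes of the stand: -x from the pole to the prong tips
- machine: fixed key copying machine with a red cover and the gauge rod, 320 x 260 x 225 mm. Origin on the counter under the mouth of its tube (diameter 28 mm, axis 80 mm high); +y is the direction in which the rod pulls out. The housing begins 70 mm behind the mouth. A dark scale rail (top 66 mm high) runs parallel to the rod, 45 mm from it on the +x side
- rod (a joint): extension of the steel gauge rod out of the tube, m: 0 = fully in (start), end stop at 0.125. An inner spring pulls it in: about 5 N at 0, 0.6 N more per 10 mm, about 12 N at the end; let go, it slides home. The mark lies at 0.04 to 0.09
- rod_grip (a point): point on the axis of the upright grip at the rod's end, a steel round post of diameter 18 mm from 80 to 165 mm above the counter; the point is 140 mm high, 50 mm from the tube's mouth when the rod is in. Axes of the machine, +y the pulling direction
- marker_tip (a point): tip of the pointer, an aluminium block fixed on the scale rail (18 mm along it, top 86 mm high), its point towards the rod, 80 mm high, about 26 mm beside the rod's axis. The length mark: the grip's axis must stand level with it along the pulling direction. Axes of the machine, +y the pulling direction; 90 to 140 mm from the tube's mouth
- padlock_big: bystander, to be left alone: large brass padlock lying flat, 58 x 65 x 29 mm body; origin under it
- padlock_small: bystander, to be left alone: small brass padlock lying flat, 40 x 45 x 20 mm body; origin under it
- screwdriver: bystander, to be left alone: screwdriver lying on the counter; origin under it
- brush: bystander, to be left alone: hand brush lying on the counter; origin under it
- oil: bystander, to be left alone: white oil bottle, diameter 44, height 130 mm; origin under it
- tin: bystander, to be left alone: glass jar with steel cap, diameter 60, height 50 mm; origin under it
- carton: bystander, to be left alone: cardboard carton 80 x 120 x 60 mm; origin under it
There are look-alikes about, which are no part of the job. Leave any blue or yellow look-alike of the caddy alone.

How it is judged (in metres and radians):
On the way, in this order (a step that is already met when the one before it is completed fails the run):
1. the caddy hangs by its handle on the prongs, let go (x of caddy_handle in the frame of stand between -0.12 and -0.015 m and y of caddy_handle in the frame of stand between -0.03 and 0.03 m and height (world z) of caddy_handle between 0.19 and 0.215 m and angle between caddy's own z axis and vertical below 0.3 rad and contact force between caddy and stand above 0.8 N and contact force between caddy and the arm below 0.1 N and contact force between caddy and the fingers below 0.1 N and linear speed of caddy below 0.05 m/s), for 0.3 s.
2. the rod is held by the fingers with its grip level with the pointer (y of rod_grip in the frame of marker_tip between -0.008 and 0.008 m and velocity of joint rod between -0.02 and 0.02 m/s and contact force between the fingers and rod above 2 N), for 0.3 s.
At the end, for the whole second after the job is handed in: The caddy hangs at rest, untouched by the robot, its bar on the prongs (15 to 120 mm out from the pole, within 30 mm of midway, centre 190 to 215 mm high, tilt under 0.3 rad), and the fingers grip the rod's grip and hold it still within 8 mm of level with the pointer (all of step 1 and all of step 2); the arm keeps its last pose, push and grip.
It fails at once if the caddy is tipped by more than 0.7 rad (angle between caddy's own z axis and vertical above 0.7 rad).
It fails at once if another thing on the counter is moved by more than 40 mm (distance of any of padlock_big, padlock_small, screwdriver, brush, oil, tin, carton from where it was at the start of the episode above 0.04 m).
It also fails if it takes over 64 s, if anything falls off the work surface, if the arm or the gripper's body presses on something with over 40 N, if the wrist force passes 120 N, or if a joint passes its speed limit or range.

### The arm

A 7-joint arm with a two-finger parallel gripper is mounted at the origin on the work surface. World frame = base frame: x ahead of the robot, y to its left, z up, the work surface at z = 0. Lengths are in mm, angles in rad, forces in N, time in s.
With the tool pointing down it reaches from about 425 to 875 mm from the base axis. Payload 9.9 kg.
Tool frame: the origin (TCP) lies midway between the tips of the shut fingers; the grasp point (between the pads) lies 19 mm behind it; y points along the fingers, x is the direction in which the jaws open and shut, and the axes are right-handed (so a half turn about y gives the same grasp; the last joint's range is limited). The gripper opens to 85 mm and grips with 20 to 120 N. Pads are 22 mm wide; open, the fingers measure 114 mm over their backs; the gripper's body (76 mm by 85 mm) begins 54 mm behind the grasp point. The pads swing forward as they close: fully open they stand 13 mm farther back than shut.
Start: joints at [-1.269, 0.576, 0.025, 1.437, -0.015, 1.129, -0.057], TCP at [253.996, 625.392, 231.289] pointing down, gripper open.
Joint ranges: [-2.76, 2.76], [-0.34, 2.15], [-1.52, 1.57], [0.19, 2.46], [-1.09, 4.23], [0.17, 1.99], [-2.82, 2.82]. Speed limits (rad/s): [2.22, 2.22, 3.01, 3.01, 3.14, 3.14, 3.14].

### API

Orientations are given as a rotation vector (axis times angle).
In Python, from bench import * gives the robot as it stands. The module is installed in compiled form; this text tells all that it offers.
- The arm moves only by the tool arm_command, never from a script. Its argument "plan" is a list that holds one entry, the list of rows, each a list of 7 numbers: the turn, a rotation vector about the tool's x, y, z in rad, then the shift along the tool's x, y, z in mm, then the opening in per cent of the stroke, from 0 (shut) to 100 (fully open). A call has exactly 5 rows; each row shifts and turns the commanded pose from where the row before left it, along the tool's axes as they then stand; what a row does not reach is not made up. A row lasts 1/12 s, in which the tool goes at most 41.7 mm and 7.16 degrees, less where a joint would pass 70% of its speed; a pose out of reach is approached as far as the arm can. A call with a gripper value outside its range is refused whole. The fingers move at their own pace and stop on an object; the grip force is fixed at half the most. Time passes only in rows, so rows that do not move let the fingers close, or fill a call up. It gives the time, the measured TCP pose, the force and the opening at its end, in the units of the state.
- read_state(): the state, without advancing time (a new reading comes with each control period).
- camera(name): name is "scene" or "top" or "wrist"; returns a dict with "img" (480x640x3 uint8, red, green, blue), "depth" (480x640 float32, mm along the optical axis (not along the pixel's ray), 0 where there is no reading), "fov_y" (degrees; the focal length in pixels is half the picture's height over the tangent of half this angle, whatever the lens; pixels are square), "cx", "cy" (the principal point, pixels), "pose" (4x4, takes a point from camera to world coordinates). Camera axes: x right, y down, z forward; pixel columns grow to the right and rows downward; lengths in mm; the calibration is good to about 2 mm. The wrist camera is an equidistant fisheye: a pixel r from the principal point sees the ray r / f radians off the axis. A picture is of the moment at which its call begins.
- hand_in(): hands the job in, once; it reports no verdict.
The state is a dict: "time": time; "joint_positions": joint angles; "joint_velocities": joint speeds; "joint_torque": joint torques, N m; "eef_pos": TCP position; "tool_rot": TCP orientation; "force": force on the tool from outside, world axes, zero at the start; "torque": the same for the moment, N m; "grip_width": finger opening in mm.
Only numpy, scipy, OpenCV 4.12 (cv2) and the standard library are available. Lean on these libraries where they do the work, as an engineer would, in place of code of your own. Each camera call takes 0.05 s, during which the arm holds its last target.

## Working session

There is one attempt and no reset: what is moved stays moved. The work goes in short steps, Python scripts to look and compute and a tool call to move; the robot and the scene stay as the last step left them, time stands still between calls to the robot, and variables do not carry over. Pictures are saved under pics/ and viewed, and the job is handed in when it is done.

Besides the shell and the picture viewer there is one more tool, called after ">>>" as a command line: name --argument value ..., lists and objects as JSON in quotes. arm_command: Moves the arm, as the interface text tells. Its arguments: {"type":"object","properties":{"plan":{"type":"array"}},"required":["plan"]}

```bash
mkdir -p pics; cat > h.py <<'E'
from bench import *
import numpy as np, cv2
from scipy.spatial.transform import Rotation as R
def shot(n,f):
    c=camera(n); cv2.imwrite('pics/'+f,c['img'][:,:,::-1]); np.savez('pics/'+f+'.npz',**c); return c
def load(f): return dict(np.load('pics/'+f+'.npz'))
def pts(c):
    f=240/np.tan(np.radians(float(c['fov_y'])/2)); d=c['depth']
    v,u=np.mgrid[:480,:640]; P=np.stack([(u-c['cx'])/f*d,(v-c['cy'])/f*d,d],-1)
    return P@c['pose'][:3,:3].T+c['pose'][:3,3]
E
python3 - <<'E'
from h import *
s=read_state(); print({k:np.round(v,3) for k,v in s.items()})
for n in ['scene','top','wrist']:
    c=shot(n,n+'0.png'); print(n,c['fov_y'],c['cx'],c['cy'],c['pose'].round(2).tolist())
E
```

```text
{'time': np.float64(0.0), 'joint_positions': array([-1.269,  0.577,  0.025,  1.438, -0.015,  1.129, -0.056]), 'joint_velocities': array([ 0.001,  0.001, -0.002,  0.   , -0.001, -0.001,  0.001]), 'joint_torque': array([-0.0000e+00, -7.6576e+01,  2.2500e+00, -2.8599e+01,  1.5000e-02,
        1.2000e-02, -0.0000e+00]), 'eef_pos': array([253.819, 624.96 , 230.413]), 'tool_rot': array([-1.368, -0.92 ,  0.922]), 'force': array([-0.174, -0.312,  0.047]), 'torque': array([0.017, 0.049, 0.033]), 'grip_width': np.float64(85.57)}
scene 56.08942092279299 320.629615299328 236.79712161896057 [[0.35, 0.74, -0.58, 1031.53], [0.94, -0.28, 0.22, -103.72], [0.0, -0.62, -0.79, 835.64], [0.0, 0.0, 0.0, 1.0]]
top 53.06711156332449 313.81815403619794 239.285330706618 [[-0.01, -0.99, 0.17, 333.35], [-1.0, 0.01, 0.02, 83.82], [-0.03, -0.17, -0.98, 1111.66], [0.0, 0.0, 0.0, 1.0]]
wrist 65.70646984690485 326.53041350679496 237.62711958487927 [[0.38, 0.89, 0.25, 192.76], [0.93, -0.36, -0.1, 650.79], [-0.0, 0.27, -0.96, 372.24], [0.0, 0.0, 0.0, 1.0]]
```

View pics/scene0.png

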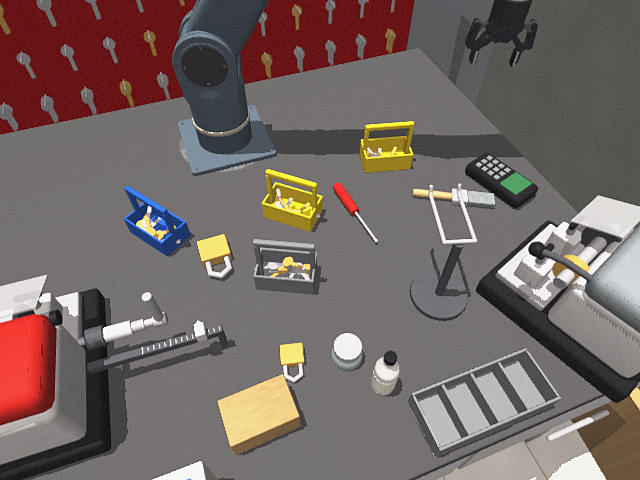

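View pics/top0.png

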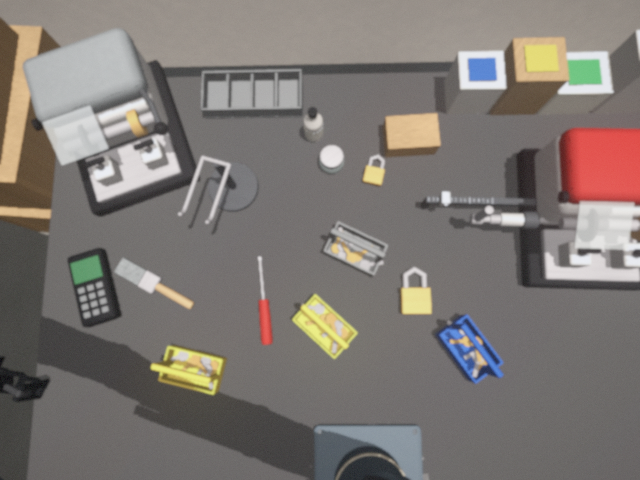

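View pics/wrist0.png

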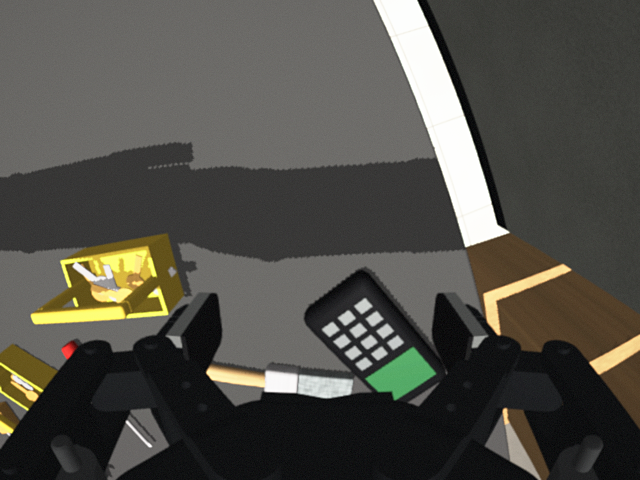

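The scene view shows the grey caddy at (285,268), the stand at (440,250), the grip at (152,305) and the pointer at (200,330). In the top view they are at (357,250), (235,187), (488,215) and (446,198). Next I measure them.

```bash
python3 - <<'E'
from h import *
def line(P,name):
    m=P[:,:2].mean(0);u,s,vt=np.linalg.svd(P[:,:2]-m,full_matrices=False)
    t=(P[:,:2]-m)@vt[0]; print(name,len(P),'mean',P.mean(0).round(1),'dir',vt[0].round(3),'ext',np.percentile(t,[0,2,98,100]).round(1),'mid',(m+vt[0]*(np.percentile(t,2)+np.percentile(t,98))/2).round(1),'perp',np.ptp((P[:,:2]-m)@vt[1]).round(1),'z',P[:,2].min().round(1),P[:,2].max().round(1))
for n,boxes in {'scene':dict(cad=(235,225,335,310),stand=(400,170,490,325),grip=(130,282,172,325),ptr=(180,312,225,350),base=(405,170,480,325)),'top':dict(cad=(315,215,395,280),stand=(170,145,265,235),grip=(465,195,500,235),ptr=(432,185,460,212))}.items():
    c=load(n+'0.png');P=pts(c)
    def g(b,lo,hi):
        x0,y0,x1,y1=boxes[b];q=P[y0:y1,x0:x1].reshape(-1,3);d=c['depth'][y0:y1,x0:x1].ravel();return q[(d>0)&(q[:,2]>lo)&(q[:,2]<hi)]
    line(g('cad',100,135),n+' handle'); line(g('cad',20,60),n+' box')
    q=g('stand',180,225); line(q,n+' prongs'); print(np.histogram(q[:,2],8))
    line(g('stand',204,225),n+' tips'); 
    k=g('stand',204,225); print(k[::max(1,len(k)//10)].round(0).tolist())
    line(g('stand',5,25),n+' foot'); line(g('stand',60,180),n+' pole')
    line(g('grip',110,175),n+' grip'); line(g('grip',155,175),n+' griptop');line(g('ptr',72,95),n+' ptr');line(g('ptr',55,70),n+' rail')
E
```

```text
scene handle 521 mean [502.5  19.8 122. ] dir [0.449 0.894] ext [-62.7 -60.3  59.5  60.8] mid [502.4  19.4] perp 14.4 z 101.0 130.5
scene box 1594 mean [502.4  21.1  38. ] dir [-0.491 -0.871] ext [-61.3 -59.5  61.8  73.2] mid [501.8  20.2] perp 177.6 z 20.0 60.0
scene prongs 694 mean [612.1 319.4 195.3] dir [ 0.952 -0.307] ext [-80.6 -76.1  54.1  56.5] mid [601.6 322.7] perp 64.8 z 180.2 212.6
(array([ 17,  24,  53, 418, 128,  18,  21,  15]), array([180.17548908, 184.22434678, 188.27320448, 192.32206218,
       196.37091988, 200.41977758, 204.46863528, 208.51749298,
       212.56635068]))
scene tips 39 mean [540.5 343.6 208.1] dir [-0.282 -0.959] ext [-30.7 -29.1  33.   33.2] mid [540.  341.8] perp 9.3 z 204.2 212.6
[[543.0, 369.0, 210.0], [547.0, 366.0, 212.0], [526.0, 315.0, 208.0], [532.0, 317.0, 213.0], [546.0, 370.0, 207.0], [530.0, 312.0, 210.0], [532.0, 318.0, 209.0], [549.0, 368.0, 208.0], [531.0, 314.0, 207.0], [548.0, 365.0, 205.0], [550.0, 370.0, 205.0], [534.0, 317.0, 206.0], [534.0, 314.0, 204.0]]
scene foot 3445 mean [583.4 366.8  15.3] dir [ 0.777 -0.629] ext [-300.6 -
[... 1788 characters left out ...]
8. ] mid [654.8 338.8] perp 193.8 z 5.0 24.9
top pole 304 mean [676.8 378.8  87.7] dir [0.359 0.934] ext [-86.7 -86.1  76.8  80.7] mid [675.1 374.5] perp 67.4 z 60.1 179.7
top grip 145 mean [ 552.  -239.4  147.3] dir [-0.82  -0.572] ext [-8.7 -8.3  8.3  8.7] mid [ 552.  -239.4] perp 17.9 z 110.4 168.2
top griptop 69 mean [ 553.4 -241.6  163.3] dir [-0.831  0.557] ext [-8.7 -8.2  6.7  7. ] mid [ 554.1 -242. ] perp 16.7 z 156.0 168.2
top ptr 127 mean [ 599.4 -177.1   83.7] dir [-0.995  0.097] ext [-15.3 -14.4  13.6  15.5] mid [ 599.8 -177.1] perp 18.9 z 72.3 90.7
top rail 136 mean [ 600.2 -184.    64.6] dir [-0.015 -1.   ] ext [-31.1 -30.7  29.3  29.8] mid [ 600.2 -183.3] perp 23.0 z 55.3 69.4
```

```bash
python3 - <<'E'
from h import *
a=cv2.imread('pics/scene0.png');b=cv2.imread('pics/top0.png')
x=cv2.resize(a[270:370,80:240],(800,500),interpolation=2);cv2.imwrite('pics/z1.png',x)
x=np.hstack([cv2.resize(b[145:245,165:265],(400,400),interpolation=2),cv2.resize(b[170:270,420:520],(400,400),interpolation=2)]);cv2.imwrite('pics/z2.png',x)
E
```

```text
(no output)
```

View pics/z1.png

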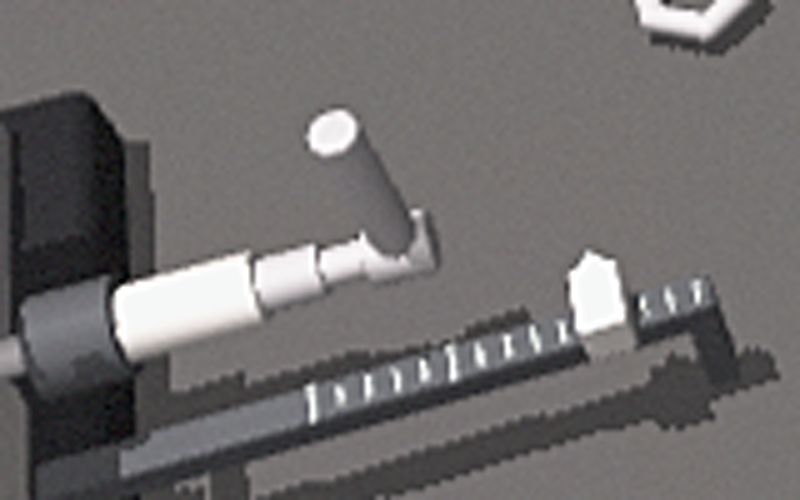

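View pics/z2.png

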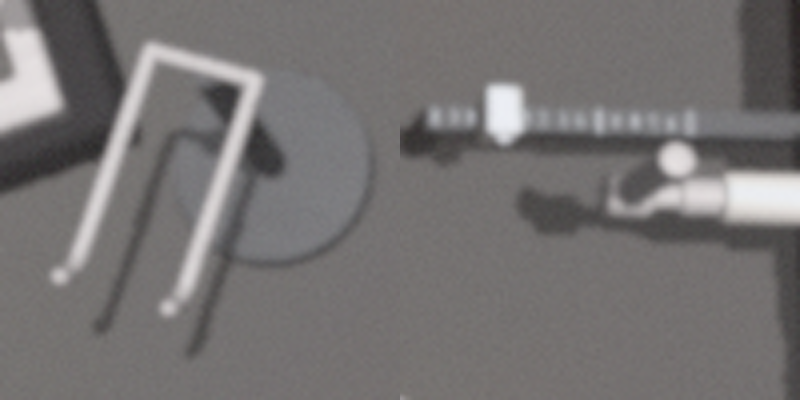

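```bash
cat >> h.py <<'E'
def go(x,y,z,ang,n=1):
    """tool turn/shift to reach TCP xyz, tool y down, jaw x axis at ang deg (world). prints total rotvec and shift in tool axes before turning"""
    s=read_state(); A=R.from_rotvec(s['tool_rot']); a=np.radians(ang)
    X=np.array([np.cos(a),np.sin(a),0]);Y=np.array([0,0,-1.]);B=R.from_matrix(np.stack([X,Y,np.cross(X,Y)],1))
    d=np.array([x,y,z])-s['eef_pos']
    print('turn',(A.inv()*B).as_rotvec().round(4),'shift toolaxes now',A.inv().apply(d).round(1),'after turn',B.inv().apply(d).round(1))
    print('pos',s['eef_pos'].round(1),'jawang',np.degrees(np.arctan2(*A.as_matrix()[1::-1,0])).round(2),'F',s['force'].round(1),'w',s['grip_width'].round(1),'t',round(float(s['time']),2),'q',s['joint_positions'].round(2))
E
python3 - <<'E'
from h import *
print(R.from_rotvec(read_state()['tool_rot']).as_matrix().round(3)); go(500,19.4,200,-26.7); go(500,19.4,200,153.3)
E
```

```text
[[ 0.376 -0.    -0.926]
 [ 0.926 -0.001  0.376]
 [-0.001 -1.    -0.   ]]
turn [ 1.100e-03  1.651e+00 -9.000e-04] shift toolaxes now [-468.5   31.3 -456. ] after turn [ 492.    30.6 -430.5]Traceback (most recent call last):
  File "<stdin>", line 2, in <module>
  File "h.py", line 17, in go
    print('pos',s['eef_pos'].round(1),'jawang',np.degrees(np.arctan2(*A.as_matrix()[1::-1,0])).round(2),'F',s['force'].round(1),'w',s['grip_width'].round(1),'t',round(float(s['time']),2),'q',s['joint_positions'].round(2))
                                                                                                                                    ^^^^^^^^^^^^^^^^^^^^^
AttributeError: 'float' object has no attribute 'round'
```

Zoomed, the post's top is at (332,133) and the pointer's tip at (592,255) of z1. The prong tips are at (60,275) and (168,308) of z2. Now I'm going to the caddy.

>>> arm_command --plan '[[[0, 0, 0, -24, 0, -23, 100], [0, 0, 0, -24, 0, -23, 100], [0, 0, 0, -24, 0, -23, 100], [0, 0, 0, -24, 0, -23, 100], [0, 0, 0, -24, 0, -23, 100]]]'

```text
time: 0.57
eef_pos: [315.7, 469.3, 231.1]
tool_rot: [-1.368, -0.92, 0.921]
force: [1.6, 0.3, -0.3]
grip_width: 85.1
```

>>> arm_command --plan '[[[0, 0, 0, -24, 0, -23, 100], [0, 0, 0, -24, 0, -23, 100], [0, 0, 0, -24, 0, -23, 100], [0, 0, 0, -24, 0, -23, 100], [0, 0, 0, -24, 0, -23, 100]]]'

```text
time: 0.98
eef_pos: [377.0, 314.8, 231.3]
tool_rot: [-1.367, -0.92, 0.921]
force: [1.1, 0.1, 0.2]
grip_width: 84.9
```

>>> arm_command --plan '[[[0, 0, 0, -24, 0, -23, 100], [0, 0, 0, -24, 0, -23, 100], [0, 0, 0, -24, 0, -23, 100], [0, 0, 0, -24, 0, -23, 100], [0, 0, 0, -24, 0, -23, 100]]]'

```text
time: 1.4
eef_pos: [438.4, 160.4, 231.4]
tool_rot: [-1.367, -0.921, 0.921]
force: [0.8, 0.5, 0.5]
grip_width: 85.6
```

>>> arm_command --plan '[[[0, 0.12, 0, 0, 0, 0, 100], [0, 0.12, 0, 0, 0, 0, 100], [0, 0.12, 0, 0, 0, 0, 100], [0, 0.12, 0, 0, 0, 0, 100], [0, 0.12, 0, 0, 0, 0, 100]]]'

```text
time: 1.82
eef_pos: [438.1, 161.8, 231.2]
tool_rot: [-1.523, -0.453, 0.454]
force: [0.7, 0.6, 0.3]
grip_width: 85.5
```

>>> arm_command --plan '[[[0, 0.12, 0, 0, 0, 0, 100], [0, 0.12, 0, 0, 0, 0, 100], [0, 0.12, 0, 0, 0, 0, 100], [0, 0.12, 0, 0, 0, 0, 100], [0, 0.12, 0, 0, 0, 0, 100]]]'

```text
time: 2.23
eef_pos: [438.0, 162.0, 231.2]
tool_rot: [-1.571, 0.017, -0.016]
force: [0.2, 0.2, 0.2]
grip_width: 85.2
```

```bash
sed -i "s/s\['grip_width'\].round(1)/round(float(s['grip_width']),1)/" h.py; python3 - <<'E'
from h import *
go(500,19.4,200,-26.7)
E
```

```text
turn [ 2.000e-04  4.451e-01 -2.000e-04] shift toolaxes now [  65.    31.2 -141.3] after turn [119.4  31.2 -99.5]
pos [438.  162.  231.2] jawang -1.2 F [0.2 0.2 0.2] w 85.2 t 2.23 q [-0.76  0.29  0.4   1.97 -0.14  0.91 -0.31]
```

>>> arm_command --plan '[[[0, 0.11, 0, 0, 0, 0, 100], [0, 0.11, 0, 0, 0, 0, 100], [0, 0.11, 0, 0, 0, 0, 100], [0, 0.115, 0, 0, 0, 0, 100], [0, 0, 0, 24, 4, -20, 100]]]'

```text
time: 2.65
eef_pos: [449.3, 139.0, 227.1]
tool_rot: [-1.538, 0.364, -0.361]
force: [1.2, 0.8, -0.6]
grip_width: 85.5
```

>>> arm_command --plan '[[[0, 0, 0, 24, 4, -20, 100], [0, 0, 0, 24, 4, -20, 100], [0, 0, 0, 24, 4, -20, 100], [0, 0, 0, 24, 4, -20, 100], [0, 0, 0, 0, 0, 0, 100]]]'

```text
time: 3.07
eef_pos: [502.7, 12.8, 211.1]
tool_rot: [-1.542, 0.365, -0.368]
force: [-0.9, -0.7, -0.7]
grip_width: 85.3
```

```bash
python3 - <<'E'
from h import *
go(500,19.4,98,-26.7)
shot('wrist','w1.png');shot('scene','s1.png')
E
```

```text
turn [ 0.0024 -0.0011  0.0025] shift toolaxes now [ -5.7 113.1   4.9] after turn [ -5.4 113.1   4.7]
pos [502.7  12.8 211.1] jawang -26.76 F [-0.9 -0.7 -0.7] w 85.3 t 3.07 q [-0.49  0.38  0.52  1.93 -0.24  0.89 -0.32]
```

View pics/w1.png

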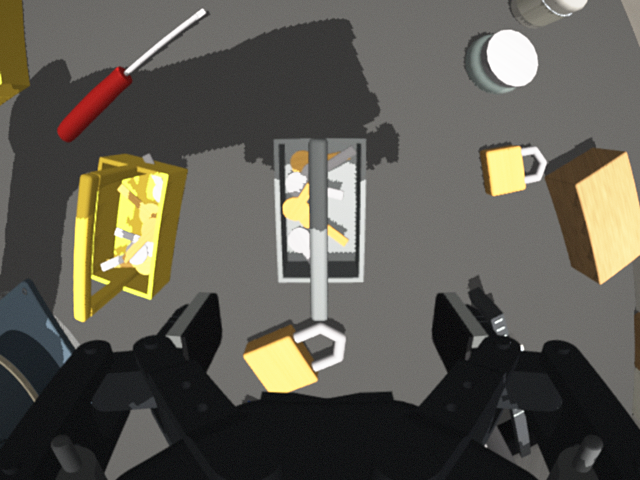

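View pics/s1.png

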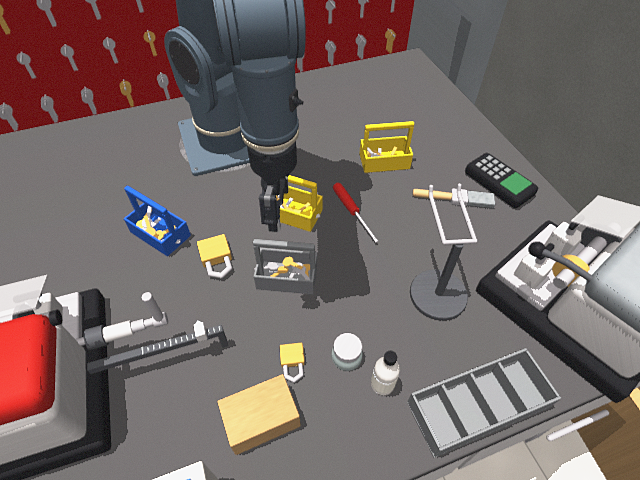

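The wrist view shows the bar upright at column ~318, rows 140–320, between the fingers. The yellow caddy is on the left at (130,225), so I check its clearance.

```bash
cat >> h.py <<'E'
def wpts(c):
    f=240/np.tan(np.radians(float(c['fov_y'])/2)); v,u=np.mgrid[:480,:640]
    x,y=u-c['cx'],v-c['cy'];r=np.hypot(x,y)+1e-9;t=np.tan(r/f)
    d=c['depth'];P=np.stack([x/r*t*d,y/r*t*d,d],-1)
    return P@c['pose'][:3,:3].T+c['pose'][:3,3]
E
python3 - <<'E'
from h import *
c=load('w1.png');P=wpts(c)
q=P[130:325,295:345].reshape(-1,3);q=q[(q[:,2]>112)&(q[:,2]<135)]
m=q.mean(0);d=np.array([.449,.894]);n=np.array([.894,-.449])
print('bar',len(q),m.round(1),'along',np.percentile((q[:,:2]@d),[1,99]).round(1),'n',np.percentile(q[:,:2]@n,[2,98]).round(1), np.linalg.svd(q[:,:2]-m[:2],full_matrices=False)[2][0])
q=P[140:330,70:190].reshape(-1,3);q=q[(q[:,2]>40)&(q[:,2]<140)]
print('yellow n max by height',[(z,(q[(q[:,2]>z)][:,:2]@n).max().round(1)) for z in (45,60,100)], 'along',np.percentile(q[:,:2]@d,[1,99]).round(1))
for p in ([502.7,12.8],[500,19.4]): print(p@d,p@n)
E
```

```text
bar 3362 [503.3  24.  122.6] along [183.6 303.6] n [433.3 444.9] [-0.44949881 -0.89328093]
yellow n max by height [(45, np.float64(307.8)), (60, np.float64(277.4)), (100, np.float64(277.4))] along [164.7 294.8]
237.1555 443.66659999999996
241.8436 438.2894
```

>>> arm_command --plan '[[[0, 0, 0, -5, 15, 5, 100], [0, 0, 0, 0, 25, 0, 100], [0, 0, 0, 0, 25, 0, 100], [0, 0, 0, 0, 25, 0, 100], [0, 0, 0, 0, 23, 0, 100]]]'

```text
time: 3.58
eef_pos: [498.4, 27.7, 97.2]
tool_rot: [-1.54, 0.359, -0.358]
force: [-0.4, 0.8, -0.3]
grip_width: 85.5
```

>>> arm_command --plan '[[[0, 0, 0, 0, 0, 0, 40], [0, 0, 0, 0, 0, 0, 40], [0, 0, 0, 0, 0, 0, 40], [0, 0, 0, 0, 0, 0, 40], [0, 0, 0, 0, 0, 0, 40]]]'

```text
time: 4.0
eef_pos: [499.8, 26.2, 99.6]
tool_rot: [-1.54, 0.359, -0.362]
force: [-0.4, 0.0, -0.2]
grip_width: 34.0
```

```bash
python3 - <<'E'
from h import *
go(500.5,20,98,-26.7)
shot('wrist','w2.png');shot('scene','s2.png')
E
```

```text
turn [-0.0015  0.0063  0.0018] shift toolaxes now [ 3.3  1.6 -5.2] after turn [ 3.4  1.6 -5.2]
pos [499.8  26.2  99.6] jawang -26.34 F [-0.4  0.  -0.2] w 34.0 t 4.0 q [-0.43  0.53  0.41  2.06 -0.36  0.62 -0.23]
```

View pics/w2.png

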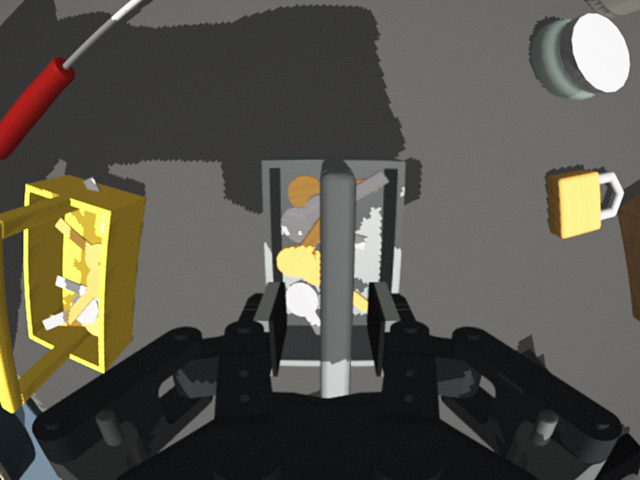

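View pics/s2.png

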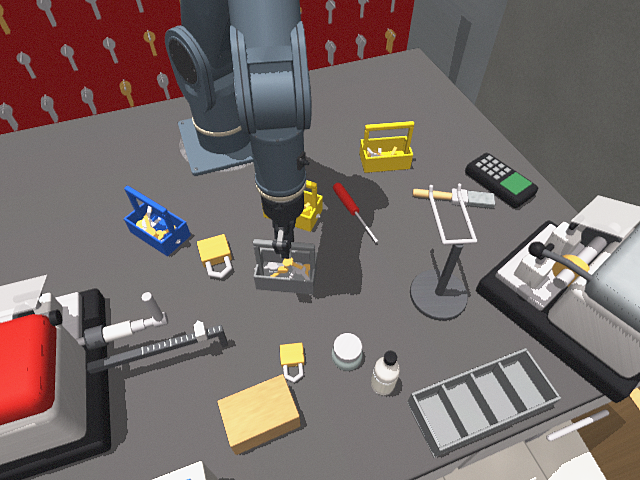

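The bar is at column 338, against a finger midline of about 327, so I shift by +3.5 across and −5 along, then close.

>>> arm_command --plan '[[[0, 0, 0, 3.5, 1.5, -5, 40], [0, 0, 0, 0, 0, 0, 40], [0, 0, 0, 0, 0, 0, 20], [0, 0, 0, 0, 0, 0, 0], [0, 0, 0, 0, 0, 0, 0]]]'

```text
time: 4.52
eef_pos: [500.3, 19.5, 96.9]
tool_rot: [-1.541, 0.361, -0.362]
force: [1.4, -1.0, 2.6]
grip_width: 11.2
```

>>> arm_command --plan '[[[0, 0, 0, 0, 0, 0, 0], [0, 0, 0, 0, 0, 0, 0], [0, 0, 0, 0, 0, 0, 0], [0, 0, 0, 0, 0, 0, 0], [0, 0, 0, 0, 0, 0, 0]]]'

```text
time: 4.93
eef_pos: [500.2, 19.6, 96.9]
tool_rot: [-1.541, 0.36, -0.361]
force: [2.5, -3.3, 2.6]
grip_width: 11.0
```

>>> arm_command --plan '[[[0, 0, 0, 0, -8, 0, 0], [0, 0, 0, 0, -15, 0, 0], [0, 0, 0, 0, -25, 0, 0], [0, 0, 0, 0, -35, 0, 0], [0, 0, 0, 0, -32, 0, 0]]]'

```text
time: 5.35
eef_pos: [498.7, 20.0, 213.0]
tool_rot: [-1.542, 0.363, -0.359]
force: [1.1, 0.9, -2.6]
grip_width: 10.9
```

```bash
python3 - <<'E'
from h import *
go(502,352,218,-16.7)
shot('wrist','w3.png');shot('scene','s3.png')
E
```

```text
turn [ 0.0014 -0.1685 -0.0025] shift toolaxes now [-144.4   -5.1  299. ] after turn [-92.2  -5.  319. ]
pos [498.7  20.  213. ] jawang -26.36 F [ 1.1  0.9 -2.6] w 10.9 t 5.35 q [-0.51  0.38  0.52  1.93 -0.24  0.9  -0.33]
```

View pics/s3.png

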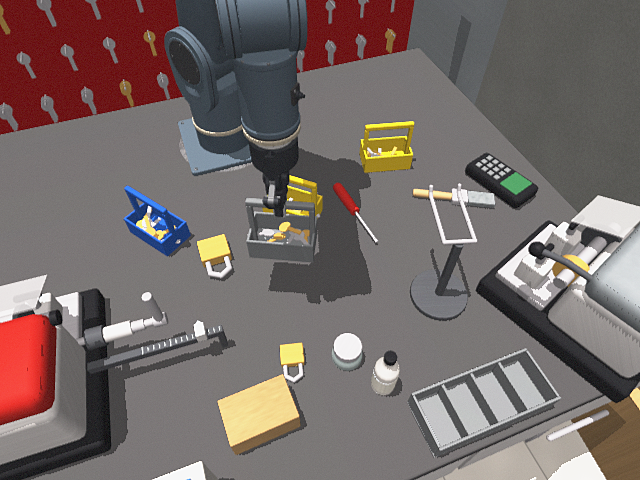

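View pics/w3.png

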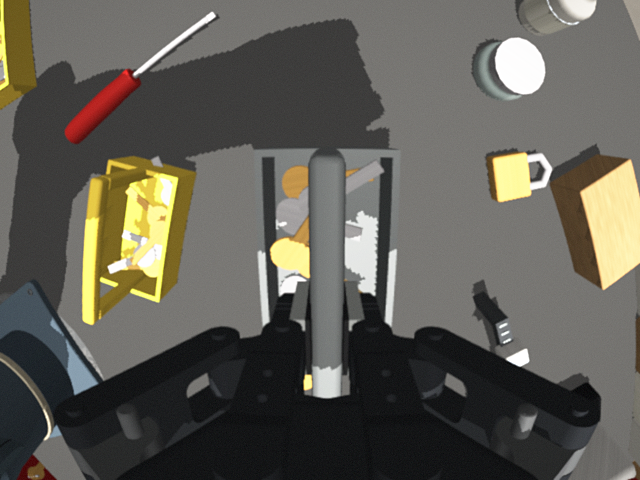

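The caddy is lifted upright, with the bar centred in the fingers. I move it to in front of the prong tips.

>>> arm_command --plan '[[[0, 0, 0, -5, -1, 10, 0], [0, 0, 0, -11, -1, 22, 0], [0, 0, 0, -14, -1, 29, 0], [0, 0, 0, -14, -1, 29, 0], [0, 0, 0, -14, -1, 29, 0]]]'

```text
time: 5.87
eef_pos: [499.1, 154.4, 215.3]
tool_rot: [-1.542, 0.363, -0.358]
force: [0.8, -1.0, -2.0]
grip_width: 11.0
```

>>> arm_command --plan '[[[0, 0, 0, -14, -1, 29, 0], [0, 0, 0, -14, 0, 29, 0], [0, 0, 0, -14, 0, 29, 0], [0, 0, 0, -14, 0, 29, 0], [0, 0, 0, -14, 0, 29, 0]]]'

```text
time: 6.28
eef_pos: [499.4, 297.8, 216.0]
tool_rot: [-1.563, 0.377, -0.368]
force: [1.3, -7.2, -0.7]
grip_width: 11.3
```

>>> arm_command --plan '[[[0, 0, 0, -10, 0, 22, 0], [0, 0, 0, -6, 0, 13, 0], [0, -0.06, 0, 0, 0, 0, 0], [0, -0.06, 0, 0, 0, 0, 0], [0, -0.05, 0, 0, 0, 0, 0]]]'

```text
time: 6.7
eef_pos: [502.3, 352.4, 216.1]
tool_rot: [-1.561, 0.226, -0.222]
force: [-0.6, -0.6, -2.7]
grip_width: 10.7
```

>>> arm_command --plan '[[[0, 0, 0, 0, 0, 0, 0], [0, 0, 0, 0, 0, 0, 0], [0, 0, 0, 0, 0, 0, 0], [0, 0, 0, 0, 0, 0, 0], [0, 0, 0, 0, 0, 0, 0]]]'

```text
time: 7.12
eef_pos: [503.5, 351.7, 217.6]
tool_rot: [-1.559, 0.228, -0.228]
force: [0.6, -0.5, -1.6]
grip_width: 11.3
```

```bash
python3 - <<'E'
from h import *
go(578.4,329,215,-16.7)
for n in ('wrist','scene','top'): shot(n,n+'4.png')
E
```

```text
turn [ 0.0002  0.0007 -0.0002] shift toolaxes now [78.3  2.6 -0.3] after turn [78.3  2.6 -0.2]
pos [503.5 351.7 217.6] jawang -16.66 F [ 0.6 -0.5 -1.6] w 11.3 t 7.12 q [-0.95  0.53  0.43  1.64 -0.25  1.03 -0.74]
```

View pics/scene4.png

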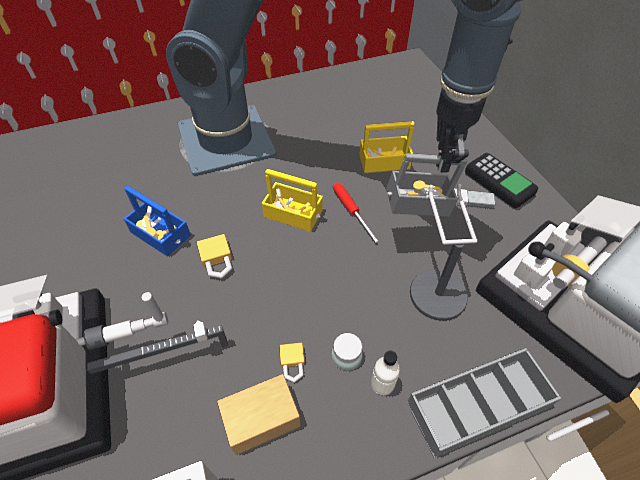

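View pics/wrist4.png

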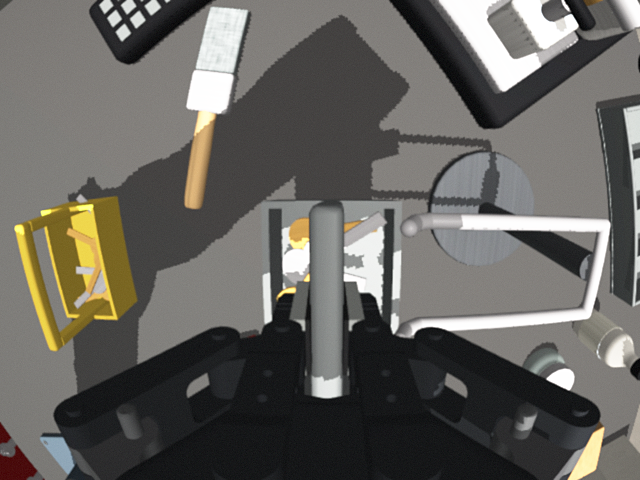

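View pics/top4.png

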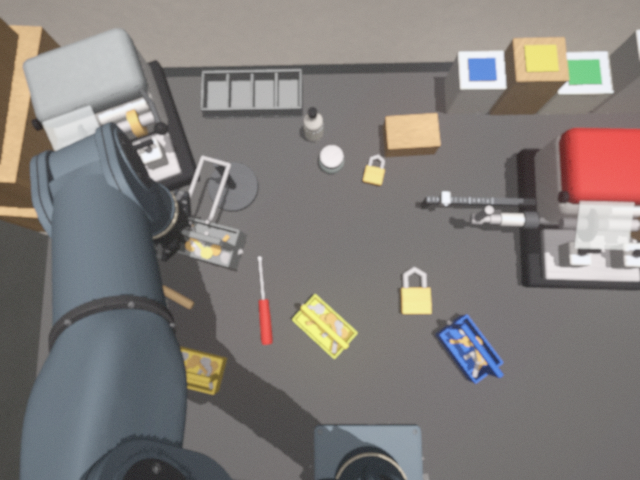

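The wrist view shows the bar at column 327. The prong tips are ahead of it at (410,226) and (405,328). I measure them relative to the bar in this one view.

```bash
python3 - <<'E'
from h import *
c=load('wrist4.png');P=wpts(c)
a=np.radians(-16.7);n=np.array([np.cos(a),np.sin(a)]);d=np.array([-n[1],n[0]])
def rep(b,lo,hi,nm):
    x0,y0,x1,y1=b;q=P[y0:y1,x0:x1].reshape(-1,3);q=q[(q[:,2]>lo)&(q[:,2]<hi)]
    N=q[:,:2]@n;D=q[:,:2]@d;print(nm,len(q),'n',np.percentile(N,[1,50,99]).round(1),'d',np.percentile(D,[1,50,99]).round(1),'z',np.percentile(q[:,2],[2,50,98]).round(1))
rep((305,195,350,275),180,260,'bar far end')
rep((305,195,350,395),215,260,'bar top')
rep((395,205,430,245),180,230,'tip far');rep((395,315,430,345),180,230,'tip near')
rep((450,205,570,245),180,230,'prong far');rep((450,300,570,340),180,230,'prong near');rep((570,210,615,330),180,230,'cross')
rep((260,200,300,290),100,175,'rimL');
p=read_state()['eef_pos'][:2];print('tcp n,d',p@n,p@d)
for nm in('scene','top'):
    c=load(nm+'4.png');P=pts(c)
    if nm=='scene': rep((385,145,470,170),205,260,'scene bar'); rep((405,175,480,250),185,203,'scene prongs')
    else: rep((175,200,245,240),215,260,'top bar')
E
```

```text
bar far end 2495 n [376.1 381.9 387.7] d [504.5 516.4 526.8] z [225.  240.8 243.2]
bar top 7522 n [374.9 382.2 389.6] d [459.5 493.3 526.4] z [230.6 244.2 254.4]
tip far 511 n [414.1 420.4 430.2] d [507.9 512.5 515.2] z [191.8 204.3 208.6]
tip near 432 n [415.8 425.3 435.7] d [454.5 458.4 459.5] z [188.6 195.2 205.9]
prong far 1870 n [441.5 472.8 512.4] d [507.  511.7 515.1] z [189.  192.3 193.9]
prong near 1686 n [447.9 481.8 526.2] d [451.6 456.7 459.3] z [188.  192.2 193.9]
cross 2073 n [514.3 539.  545. ] d [452.9 487.6 514.4] z [181.4 191.8 193.8]
rimL 3364 n [347.  352.3 365.5] d [453.  487.  516.1] z [121.1 141.1 171.6]
tcp n,d 381.3193114788852 481.6084928405987
scene bar 578 n [370.5 386.1 400.9] d [400.3 457.7 524.2] z [221.6 247.7 259.2]
scene prongs 698 n [381.9 496.8 549.6] d [413.4 484.6 517.1] z [185.8 194.9 201.2]
top bar 246 n [368.4 380.2 395.7] d [407.3 456.3 478.5] z [225.  250.  257.5]
```

```bash
python3 - <<'E'
from h import *
a=np.radians(-16.7);n=np.array([np.cos(a),np.sin(a)]);d=np.array([-n[1],n[0]])
c=load('wrist4.png');P=wpts(c)
q=P[195:330,310:345].reshape(-1,3);q=q[(q[:,2]>225)]
print(np.polyfit(q[:,:2]@d,q[:,2],1)); 
D=q[:,:2]@d
for k in range(455,530,8):
    s=q[(D>k)&(D<k+8)]; print(k,len(s),np.median(s[:,2]).round(1) if len(s) else '',np.median(s[:,:2]@n).round(1) if len(s) else '')
im=cv2.imread('pics/scene4.png');cv2.imwrite('pics/z4.png',cv2.resize(im[130:270,370:510],(600,600),interpolation=2))
E
```

```text
[-2.24515683e-02  2.54043594e+02]
455 0  
463 0  
471 0  
479 192 245.3 382.2
487 801 244.7 382.2
495 780 243.4 382.2
503 794 242.3 382.1
511 826 241.1 382.2
519 887 239.7 382.2
527 8 237.8 382.6
```

View pics/z4.png

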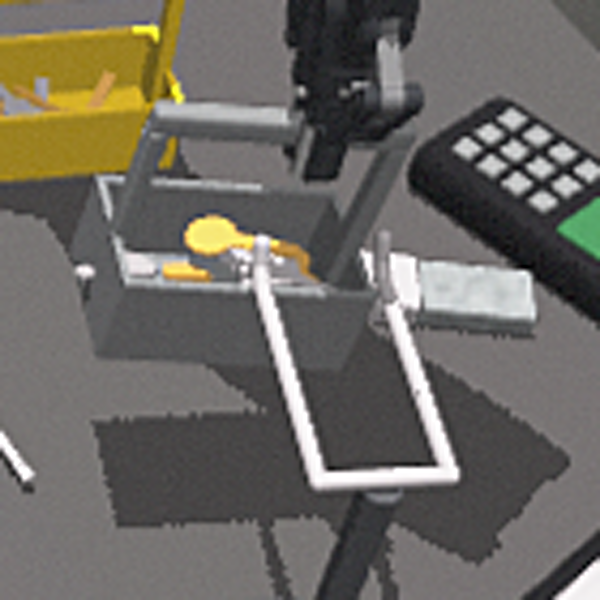

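The caddy slid about 18 mm along the bar and tilted about 0.14 rad in the fingers during the fast carry. I level it by turning about tool x, shift toward the middle, and look again.

>>> arm_command --plan '[[[0.04, 0, 0, 0, 0, 2, 0], [0.04, 0, 0, 0, 0, 3, 0], [0.03, 0, 0, 0, 0, 3, 0], [0.03, 0, 0, 0, 0, 3, 0], [0, 0, 0, 0, 0, 0, 0]]]'

```text
time: 7.68
eef_pos: [506.9, 361.3, 218.8]
tool_rot: [-1.419, 0.208, -0.24]
force: [-0.2, -0.1, -1.9]
grip_width: 10.9
```

>>> arm_command --plan '[[[0, 0, 0, 0, 0, 0, 0], [0, 0, 0, 0, 0, 0, 0], [0, 0, 0, 0, 0, 0, 0], [0, 0, 0, 0, 0, 0, 0], [0, 0, 0, 0, 0, 0, 0]]]'

```text
time: 8.1
eef_pos: [506.8, 362.4, 218.3]
tool_rot: [-1.421, 0.207, -0.238]
force: [-0.5, 0.9, -3.3]
grip_width: 11.1
```

```bash
cat > m.py <<'E'
from h import *
import sys
t=sys.argv[1]
a=np.radians(-16.7);n=np.array([np.cos(a),np.sin(a)]);d=np.array([-n[1],n[0]])
s=read_state();p=s['eef_pos'];Rm=R.from_rotvec(s['tool_rot']).as_matrix();g=p-19*Rm[:,1]
print('tcp n,d,z',(p[:2]@n).round(1),(p[:2]@d).round(1),p[2].round(1),'grasp n,d,z',(g[:2]@n).round(1),(g[:2]@d).round(1),g[2].round(1),'tilt',Rm[:,1].round(3),'F',s['force'].round(1))
c=shot('wrist','wrist'+t+'.png');P=wpts(c)
q=P[195:330,310:345].reshape(-1,3);q=q[(q[:,2]>p[2]+8)];D=q[:,:2]@d
for k in range(450,550,10):
    z=q[(D>k)&(D<k+10)]
    if len(z)>30: print(k,len(z),np.median(z[:,2]).round(1),np.median(z[:,:2]@n).round(1))
print('far end',np.percentile(D,[98,99.5]).round(1))
c=shot('scene','scene'+t+'.png');im=c['img'][130:270,370:510,::-1]
cv2.imwrite('pics/z'+t+'.png',np.hstack([cv2.resize(im,(400,400),interpolation=2),cv2.resize(cv2.imread('pics/wrist'+t+'.png'),(400,400))]))
E
python3 m.py 5
```

```text
tcp n,d,z 381.2 492.7 218.3 grasp n,d,z 381.3 490.1 237.2 tilt [ 0.04   0.133 -0.99 ] F [-0.5  0.9 -3.3]
490 745 246.4 382.2
500 986 246.3 382.2
510 989 246.2 381.9
520 1014 246.1 381.9
530 548 245.6 382.2
far end [534.6 540. ]
```

View pics/z5.png

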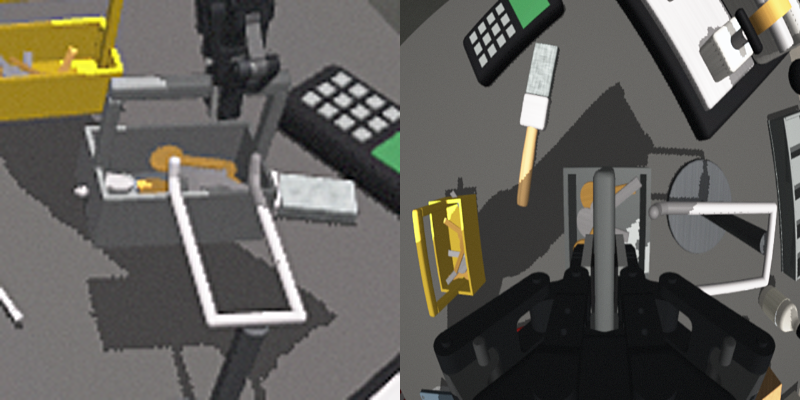

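It's level now, and centred within about 12 mm once I shift −2. Clearances are OK, so I slide it in over the prongs.

>>> arm_command --plan '[[[0, 0, 0, 3, 0, -2, 0], [0, 0, 0, 6, 0, 0, 0], [0, 0, 0, 9, 0, 0, 0], [0, 0, 0, 10, 0, 0, 0], [0, 0, 0, 10, 0, 0, 0]]]'

```text
time: 8.62
eef_pos: [544.1, 348.9, 218.3]
tool_rot: [-1.42, 0.207, -0.239]
force: [0.1, 0.1, -1.5]
grip_width: 10.9
```

>>> arm_command --plan '[[[0, 0, 0, 10, 0, 0, 0], [0, 0, 0, 10, 0, 0, 0], [0, 0, 0, 10, 0, 0, 0], [0, 0, 0, 8, 0, 0, 0], [0, 0, 0, 4, 0, 0, 0]]]'

```text
time: 9.03
eef_pos: [584.4, 336.5, 218.1]
tool_rot: [-1.42, 0.208, -0.24]
force: [-0.2, -0.3, -2.6]
grip_width: 11.1
```

```bash
python3 m.py 6
```

```text
tcp n,d,z 463.1 490.3 218.1 grasp n,d,z 463.1 487.6 236.9 tilt [ 0.041  0.133 -0.99 ] F [-0.2 -0.3 -2.6]
480 46 245.6 463.9
490 962 246.1 464.1
500 969 245.9 463.8
510 1006 245.9 463.9
520 1023 245.7 464.1
530 305 244.8 463.9
far end [532.1 532.6]
```

View pics/z6.png

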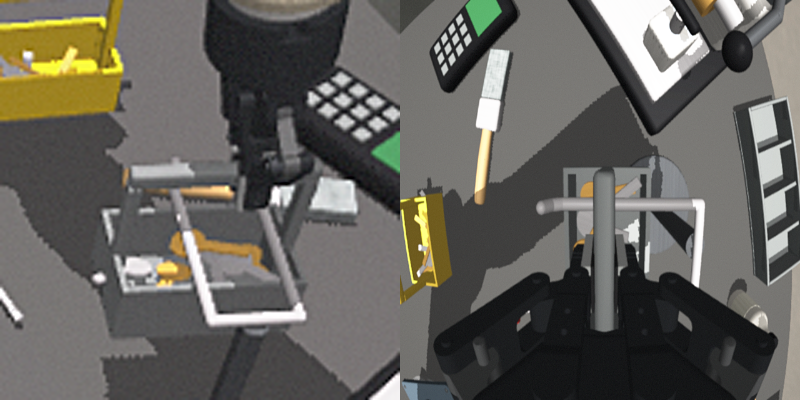

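View pics/wrist6.png

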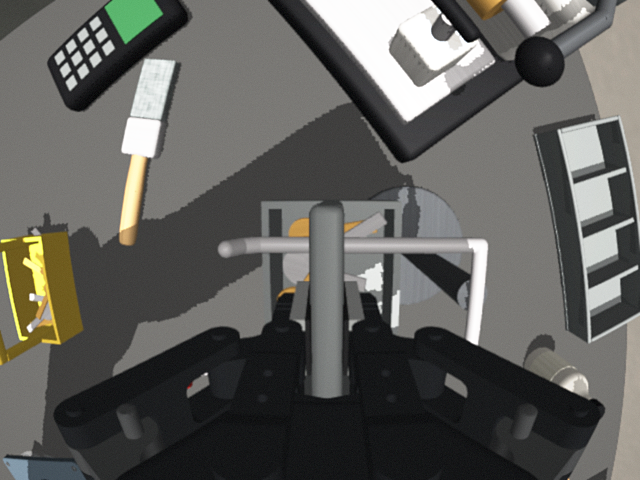

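Both prongs are under the bar. I lower straight down, slowly toward contact.

>>> arm_command --plan '[[[0, 0, 0, 0, 5, -0.7, 0], [0, 0, 0, 0, 8, -1.1, 0], [0, 0, 0, 0, 8, -1.1, 0], [0, 0, 0, 0, 7, -1, 0], [0, 0, 0, 0, 3, -0.4, 0]]]'

```text
time: 9.55
eef_pos: [581.8, 337.4, 185.1]
tool_rot: [-1.421, 0.209, -0.237]
force: [-0.4, 0.1, -2.0]
grip_width: 11.0
```

>>> arm_command --plan '[[[0, 0, 0, 0, 1, 0, 0], [0, 0, 0, 0, 1, 0, 0], [0, 0, 0, 0, 1, 0, 0], [0, 0, 0, 0, 0, 0, 0], [0, 0, 0, 0, 0, 0, 0]]]'

```text
time: 9.97
eef_pos: [583.2, 337.9, 184.2]
tool_rot: [-1.42, 0.207, -0.239]
force: [0.2, -0.2, -2.4]
grip_width: 11.2
```

```bash
python3 m.py 7
```

```text
tcp n,d,z 461.5 491.2 184.2 grasp n,d,z 461.5 488.6 203.0 tilt [ 0.04   0.134 -0.99 ] F [ 0.2 -0.2 -2.4]
490 912 212.3 462.5
500 974 212.1 462.5
510 1006 212.0 462.5
520 1018 212.0 462.5
530 408 211.2 462.3
far end [533.1 538.4]
```

View pics/z7.png

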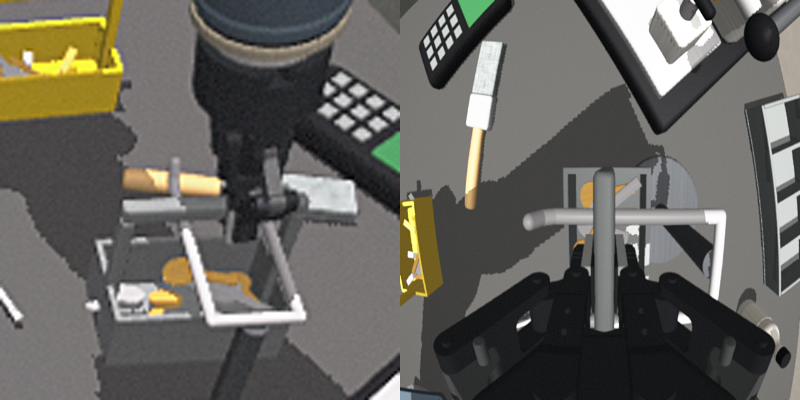

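>>> arm_command --plan '[[[0, 0, 0, 0, 1, -0.1, 0], [0, 0, 0, 0, 1, -0.1, 0], [0, 0, 0, 0, 1, -0.1, 0], [0, 0, 0, 0, 0, 0, 0], [0, 0, 0, 0, 0, 0, 0]]]'

```text
time: 10.48
eef_pos: [583.0, 338.0, 180.8]
tool_rot: [-1.42, 0.207, -0.239]
force: [-0.3, 0.2, -2.3]
grip_width: 11.2
```

>>> arm_command --plan '[[[0, 0, 0, 0, 0, 0, 0], [0, 0, 0, 0, 0, 0, 0], [0, 0, 0, 0, 0, 0, 0], [0, 0, 0, 0, 0, 0, 0], [0, 0, 0, 0, 0, 0, 0]]]'

```text
time: 10.9
eef_pos: [583.1, 338.0, 181.0]
tool_rot: [-1.42, 0.207, -0.239]
force: [-0.6, -0.6, -2.5]
grip_width: 11.0
```

>>> arm_command --plan '[[[0, 0, 0, 0, 0.7, -0.1, 0], [0, 0, 0, 0, 0.7, -0.1, 0], [0, 0, 0, 0, 0, 0, 0], [0, 0, 0, 0, 0, 0, 0], [0, 0, 0, 0, 0, 0, 0]]]'

```text
time: 11.32
eef_pos: [583.1, 338.0, 179.5]
tool_rot: [-1.42, 0.207, -0.239]
force: [-0.1, 0.4, -2.6]
grip_width: 10.7
```

>>> arm_command --plan '[[[0, 0, 0, 0, 0.7, -0.1, 0], [0, 0, 0, 0, 0.7, -0.1, 0], [0, 0, 0, 0, 0, 0, 0], [0, 0, 0, 0, 0, 0, 0], [0, 0, 0, 0, 0, 0, 0]]]'

```text
time: 11.73
eef_pos: [583.2, 338.0, 178.6]
tool_rot: [-1.419, 0.207, -0.239]
force: [-1.9, -2.1, 5.0]
grip_width: 10.8
```

Contact: Fz rose from −2.5 to +5. Releasing.

>>> arm_command --plan '[[[0, 0, 0, 0, 0, 0, 15], [0, 0, 0, 0, 0, 0, 30], [0, 0, 0, 0, 0, 0, 50], [0, 0, 0, 0, 0, 0, 60], [0, 0, 0, 0, 0, 0, 60]]]'

```text
time: 12.15
eef_pos: [583.1, 338.0, 177.9]
tool_rot: [-1.42, 0.207, -0.239]
force: [-0.3, -0.5, -1.1]
grip_width: 51.3
```

```bash
python3 m.py 8
```

```text
tcp n,d,z 461.4 491.3 177.9 grasp n,d,z 461.4 488.6 196.7 tilt [ 0.04   0.134 -0.99 ] F [-0.3 -0.5 -1.1]
490 875 206.7 462.4
500 990 206.8 462.4
510 1026 206.8 462.4
520 1058 206.8 462.4
530 455 206.1 462.2
far end [533.4 538.5]
```

View pics/z8.png

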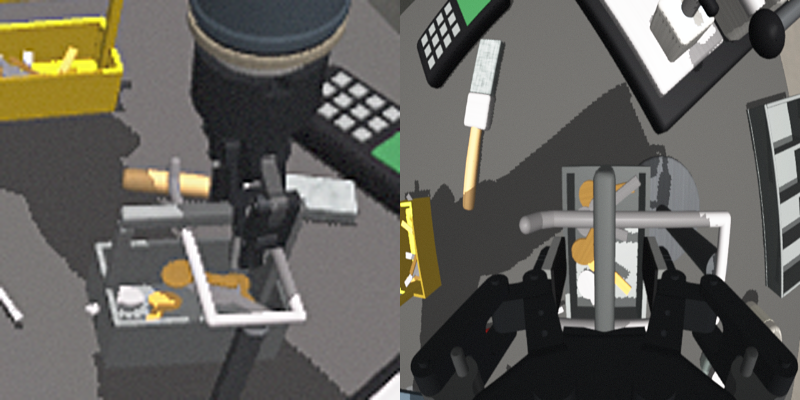

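View pics/wrist8.png

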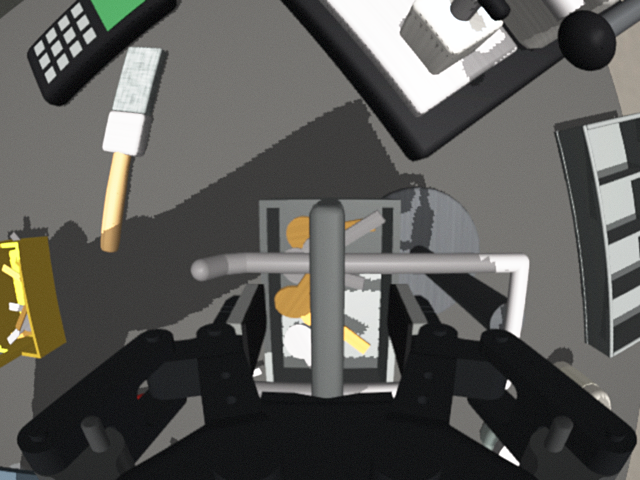

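The caddy hangs level, with the bar at column 327 across both prongs and the fingers clear on both sides. Backing off along the tool axis.

>>> arm_command --plan '[[[0, 0, 0, 0, -6, 0, 60], [0, 0, 0, 0, -15, 0, 60], [0, 0, 0, 0, -25, 0, 60], [0, 0, 0, 0, -30, 0, 60], [0, 0, 0, 0, -24, 0, 60]]]'

```text
time: 12.67
eef_pos: [579.3, 324.1, 279.4]
tool_rot: [-1.42, 0.207, -0.24]
force: [0.8, 0.3, 0.2]
grip_width: 50.7
```

```bash
python3 m.py 9 | head -1; python3 - <<'E'
from h import *
go(500,20,290,-26.7); go(557,-240,270,-90)
E
```

```text
tcp n,d,z 461.7 476.9 279.4 grasp n,d,z 461.7 474.3 298.2 tilt [ 0.041  0.134 -0.99 ] F [0.8 0.3 0.2]
turn [-0.1453  0.1749 -0.0072] shift toolaxes now [   9.6  -53.  -310.4] after turn [  64.2   -7.6 -308.3]
pos [581.2 324.3 282.4] jawang -16.69 F [ 0.8 -0.4  0.2] w 51.0 t 12.77 q [-0.77  0.49  0.39  1.51 -0.33  1.09 -0.58]
turn [-0.1283  1.2776 -0.0881] shift toolaxes now [ 138.8  -66.2 -543.6] after turn [564.3  12.4 -24.2]
pos [581.2 324.3 282.4] jawang -16.69 F [ 0.8 -0.4  0.2] w 51.0 t 12.77 q [-0.77  0.49  0.39  1.51 -0.33  1.09 -0.58]
```

View pics/z9.png

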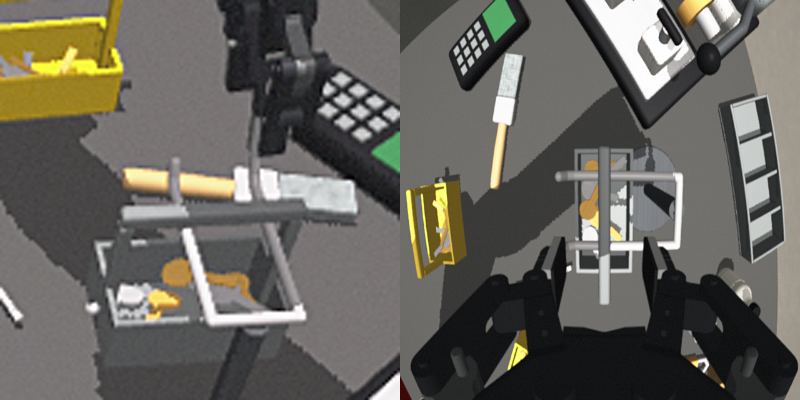

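The caddy hangs freely: in the scene crop the bar rests across both prongs with the fingers above it. Now to the gauge rod.

>>> arm_command --plan '[[[-0.07, 0, 0, 0, 0, 0, 60], [-0.075, 0, 0, 0, 0, 0, 60], [0, 0, 0, 4, 0, -17, 60], [0, 0, 0, 9, 0, -34, 60], [0, 0, 0, 9, 0, -34, 60]]]'

```text
time: 13.18
eef_pos: [575.2, 237.7, 276.4]
tool_rot: [-1.565, 0.226, -0.223]
force: [1.2, -1.3, 0.5]
grip_width: 51.0
```

>>> arm_command --plan '[[[0, 0, 0, 9, 0, -34, 60], [0, 0, 0, 9, 0, -34, 60], [0, 0, 0, 9, 0, -34, 60], [0, 0, 0, 9, 0, -34, 60], [0, 0, 0, 9, 0, -34, 60]]]'

```text
time: 13.6
eef_pos: [569.9, 59.5, 278.3]
tool_rot: [-1.564, 0.228, -0.227]
force: [0.9, 0.7, -0.3]
grip_width: 51.3
```

>>> arm_command --plan '[[[0, 0, 0, 9, 0, -34, 60], [0, 0, 0, 9, 0, -34, 60], [0, 0, 0, 9, 0, -34, 60], [0, 0, 0, 9, 0, -34, 60], [0, 0, 0, 9, 0, -34, 60]]]'

```text
time: 14.02
eef_pos: [564.4, -116.2, 279.2]
tool_rot: [-1.564, 0.228, -0.227]
force: [-0.1, -0.2, -0.5]
grip_width: 51.2
```

>>> arm_command --plan '[[[0, 0.12, 0, 0, 0, 0, 60], [0, 0.12, 0, 0, 0, 0, 60], [0, 0.12, 0, 0, 0, 0, 60], [0, 0.12, 0, 0, 0, 0, 60], [0, 0.12, 0, 0, 0, 0, 60]]]'

```text
time: 14.43
eef_pos: [564.7, -114.7, 279.1]
tool_rot: [-1.46, 0.7, -0.7]
force: [0.1, 0.4, 0.5]
grip_width: 51.3
```

>>> arm_command --plan '[[[0, 0.12, 0, 0, 0, 0, 60], [0, 0.12, 0, 0, 0, 0, 60], [0, 0.12, 0, 0, 0, 0, 60], [0, 0.12, 0, 0, 0, 0, 60], [0, 0.12, 0, 0, 0, 0, 60]]]'

```text
time: 14.85
eef_pos: [564.7, -114.5, 279.1]
tool_rot: [-1.248, 1.153, -1.156]
force: [-0.4, -0.6, 0.5]
grip_width: 51.4
```

```bash
python3 - <<'E'
from h import *
go(557,-240,230,-90)
shot('wrist','w10.png')
E
```

```text
turn [0.0019 0.075  0.0046] shift toolaxes now [124.3  49.7 -17. ] after turn [125.5  49.1  -7.7]
pos [ 564.7 -114.5  279.1] jawang -85.7 F [-0.4 -0.6  0.5] w 51.4 t 14.85 q [-0.4   0.5   0.82  1.65 -0.39  1.17 -0.98]
```

View pics/w10.png

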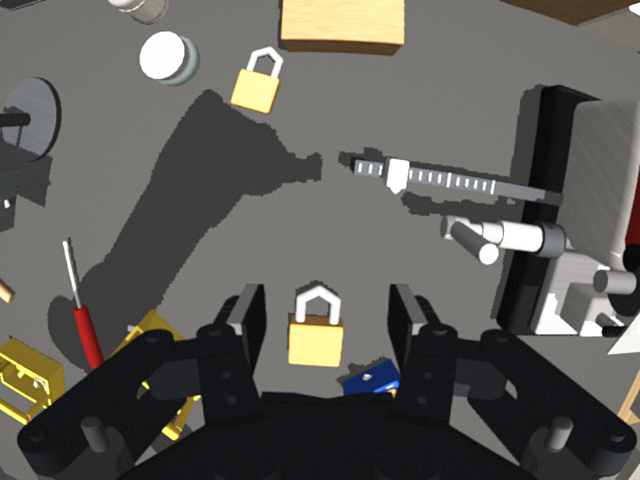

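The post's top is at (488,252) and the pointer at (398,175). Moving over the post.

>>> arm_command --plan '[[[0, 0.075, 0, 0, 0, 0, 80], [0, 0, 0, 25, 4, -2, 80], [0, 0, 0, 35, 5, -2, 80], [0, 0, 0, 35, 5, -2, 80], [0, 0, 0, 25, 5, -2, 80]]]'

```text
time: 15.32
eef_pos: [556.8, -237.6, 260.7]
tool_rot: [-1.218, 1.202, -1.207]
force: [0.2, -0.5, -0.2]
grip_width: 68.5
```

>>> arm_command --plan '[[[0, 0, 0, 5, 0, 0, 100], [0, 0, 0, 0, 0, 0, 100], [0, 0, 0, 0, 0, 0, 100], [0, 0, 0, 0, 0, 0, 100], [0, 0, 0, 0, 0, 0, 100]]]'

```text
time: 15.73
eef_pos: [558.2, -238.1, 260.9]
tool_rot: [-1.217, 1.202, -1.205]
force: [-0.7, 0.5, -0.0]
grip_width: 85.4
```

```bash
python3 - <<'E'
from h import *
go(557,-240,121,-90)
c=shot('wrist','w11.png');P=wpts(c)
f=(P[:,:,2]>158)&(P[:,:,2]<175)
n,l,st,ce=cv2.connectedComponentsWithStats(f.astype(np.uint8))
for i in range(1,n):
    if st[i,4]>60: q=P[l==i];print('posttop?',ce[i].round(),st[i,4],np.median(q,0).round(1),(q.min(0)+q.max(0)).round(1)/2,np.ptp(q,0).round(1))
f=(P[:,:,2]>76)&(P[:,:,2]<92)&(abs(P[:,:,0]-603)<35)&(P[:,:,1]>-215)&(P[:,:,1]<-130)
n,l,st,ce=cv2.connectedComponentsWithStats(f.astype(np.uint8))
for i in range(1,n):
    if st[i,4]>60: q=P[l==i];print('ptr?',ce[i].round(),st[i,4],np.median(q,0).round(1),(q.min(0)+q.max(0)).round(1)/2,np.ptp(q,0).round(1), 'tip',q[q[:,0]<q[:,0].min()+3].mean(0).round(1))
E
```

```text
turn [0.0012 0.0087 0.004 ] shift toolaxes now [  1.3 139.9  -1. ] after turn [  1.9 139.9  -1.2]
pos [ 558.2 -238.1  260.9] jawang -89.5 F [-0.7  0.5 -0. ] w 85.4 t 15.73 q [-0.15  0.56  0.8   1.6  -0.43  1.16 -0.82]
posttop? [537. 127.] 1689 [ 643.3 -387.8  161.9] [ 639.65 -392.2   166.5 ] [150.5  20.3  17. ]
posttop? [332. 239.] 539 [ 559.4 -241.7  163.7] [ 558.75 -241.7   161.95] [17.  17.5  7.6]
posttop? [556. 250.] 78 [ 552.  -415.   165.2] [ 552.2  -420.2   162.95] [ 9.2 22.2  9.1]
posttop? [578. 259.] 184 [ 545.8 -438.6  167.6] [ 541.75 -441.95  166.5 ] [19.3 10.5 16.9]
ptr? [257. 163.] 673 [ 604.9 -177.7   84.8] [ 602.85 -177.35   81.9 ] [31.9 19.1 11.4] tip [ 588.8 -176.9   82.6]
```

View pics/w11.png

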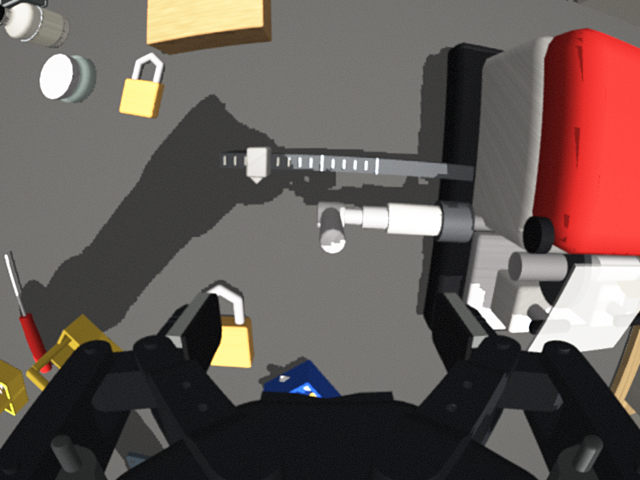

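The post is at (558.5,−241.7) and the pointer at y −177.3, so the travel is about 65 mm. Descending around the post.

>>> arm_command --plan '[[[0, 0, 0, 4, 20, 0, 100], [0, 0, 0, 0, 30, 0, 100], [0, 0, 0, 0, 35, 0, 100], [0, 0, 0, 0, 32, 0, 100], [0, 0, 0, 0, 21, 0, 100]]]'

```text
time: 16.2
eef_pos: [556.8, -242.5, 120.1]
tool_rot: [-1.218, 1.204, -1.204]
force: [-0.7, 1.1, 1.0]
grip_width: 85.7
```

>>> arm_command --plan '[[[0, 0, 0, 0, 0, 0, 60], [0, 0, 0, 0, 0, 0, 60], [0, 0, 0, 0, 0, 0, 60], [0, 0, 0, 0, 0, 0, 60], [0, 0, 0, 0, 0, 0, 60]]]'

```text
time: 16.62
eef_pos: [558.3, -244.8, 124.6]
tool_rot: [-1.215, 1.201, -1.209]
force: [0.7, 0.3, 0.1]
grip_width: 51.5
```

```bash
python3 - <<'E'
from h import *
go(558.5,-241.7,121,-90)
c=shot('wrist','w12.png')
E
```

```text
turn [-0.0011  0.0061  0.0056] shift toolaxes now [-3.1  3.5  0.3] after turn [-3.1  3.6  0.2]
pos [ 558.3 -244.8  124.6] jawang -89.65 F [0.7 0.3 0.1] w 51.5 t 16.62 q [-0.08  0.69  0.7   1.77 -0.55  0.89 -0.7 ]
```

View pics/w12.png

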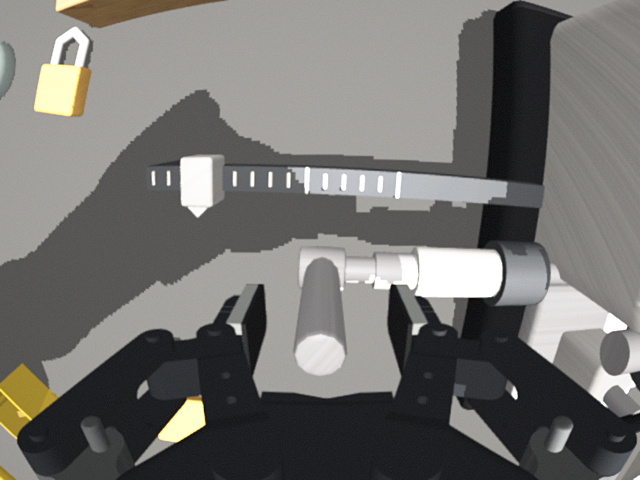

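The post's top at (321,353) is between the fingers. I centre on it and close.

>>> arm_command --plan '[[[0, 0, 0, -3, 3, 0, 60], [0, 0, 0, 0, 0, 0, 40], [0, 0, 0, 0, 0, 0, 20], [0, 0, 0, 0, 0, 0, 0], [0, 0, 0, 0, 0, 0, 0]]]'

```text
time: 17.08
eef_pos: [557.4, -242.4, 120.1]
tool_rot: [-1.217, 1.203, -1.209]
force: [0.5, -3.5, 0.8]
grip_width: 16.9
```

>>> arm_command --plan '[[[0, 0, 0, 0, 0, 0, 0], [0, 0, 0, 0, 0, 0, 0], [0, 0, 0, 0, 0, 0, 0], [0, 0, 0, 0, 0, 0, 0], [0, 0, 0, 0, 0, 0, 0]]]'

```text
time: 17.5
eef_pos: [557.4, -242.1, 120.1]
tool_rot: [-1.217, 1.203, -1.209]
force: [-0.2, -5.8, 2.4]
grip_width: 16.6
```

```bash
python3 - <<'E'
from h import *
go(559.8,-177,121,-90)
E
```

```text
turn [0.0011 0.0053 0.0056] shift toolaxes now [-65.1  -1.3   2.7] after turn [-65.1  -0.9   2.4]
pos [ 557.4 -242.1  120.1] jawang -89.69 F [-0.2 -5.8  2.4] w 16.6 t 17.5 q [-0.08  0.7   0.7   1.77 -0.56  0.88 -0.7 ]
```

Pulling gently by 65 mm, with +1.3 mm in x for the rail's lean.

>>> arm_command --plan '[[[0, 0, 0, -3, 0, 0, 0], [0, 0, 0, -6, 0, 0.2, 0], [0, 0, 0, -8, 0, 0.2, 0], [0, 0, 0, -8, 0, 0.2, 0], [0, 0, 0, -8, 0, 0.2, 0]]]'

```text
time: 17.92
eef_pos: [558.6, -209.2, 120.1]
tool_rot: [-1.216, 1.202, -1.21]
force: [2.6, -7.0, 0.7]
grip_width: 16.3
```

>>> arm_command --plan '[[[0, 0, 0, -8, 0, 0.2, 0], [0, 0, 0, -8, 0, 0.2, 0], [0, 0, 0, -8, 0, 0.2, 0], [0, 0, 0, -5, 0, 0, 0], [0, 0, 0, -3, 0, 0, 0]]]'

```text
time: 18.33
eef_pos: [559.8, -177.2, 120.1]
tool_rot: [-1.216, 1.2, -1.211]
force: [5.7, -9.7, -1.3]
grip_width: 16.6
```

>>> arm_command --plan '[[[0, 0, 0, 0, 0, 0, 0], [0, 0, 0, 0, 0, 0, 0], [0, 0, 0, 0, 0, 0, 0], [0, 0, 0, 0, 0, 0, 0], [0, 0, 0, 0, 0, 0, 0]]]'

```text
time: 18.75
eef_pos: [559.8, -177.9, 120.1]
tool_rot: [-1.216, 1.201, -1.211]
force: [3.8, -8.9, -1.1]
grip_width: 16.6
```

```bash
python3 - <<'E'
from h import *
go(559.8,-177,121,-90)
for n in('wrist','scene','top'): shot(n,n+'13.png')
c=load('wrist13.png');P=wpts(c)
q=P[60:480,100:600].reshape(-1,3)
f=q[(abs(q[:,2]-163)<5)&(abs(q[:,0]-559)<15)&(abs(q[:,1]+177)<30)];print('post',len(f),((f.min(0)+f.max(0))/2).round(1) if len(f) else '')
f=q[(q[:,2]>76)&(q[:,2]<92)&(abs(q[:,0]-603)<20)&(abs(q[:,1]+177)<30)];print('ptr',len(f),((f.min(0)+f.max(0))/2).round(1) if len(f) else '',f[f[:,0]<f[:,0].min()+3].mean(0).round(1) if len(f) else '')
r=q[(q[:,2]>58)&(q[:,2]<70)&(abs(q[:,0]-603)<15)]; print('rail dir',np.linalg.svd(r[:,:2]-r[:,:2].mean(0),full_matrices=False)[2][0],np.ptp(r[:,1]))
E
```

```text
turn [-0.0015  0.0054  0.0075] shift toolaxes now [-0.9 -0.9 -0. ] after turn [-0.9 -0.9 -0. ]
pos [ 559.8 -177.9  120.1] jawang -89.69 F [ 3.8 -8.9 -1.1] w 16.6 t 18.75 q [-0.21  0.67  0.71  1.83 -0.56  0.85 -0.78]
post 4088 [ 562.4 -177.   163. ]
ptr 2076 [ 603.1 -177.5   81.8] [ 589.4 -176.7   82.9]
rail dir [-0.03902306 -0.99923831] 221.1957677957448
```

View pics/wrist13.png

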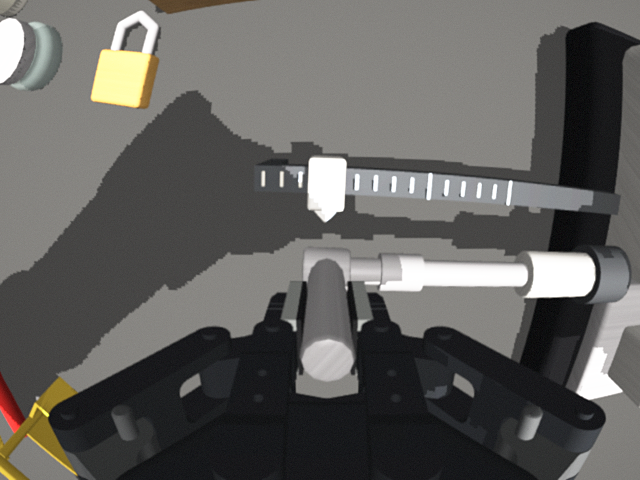

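View pics/scene13.png

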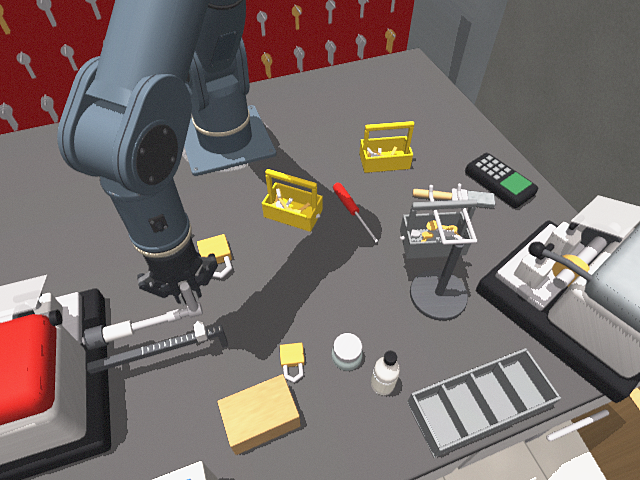

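The wrist view shows the rod's end block at column 327, level with the pointer's tip at (326,220). The scene view shows the caddy hanging still at (437,225). The spring pull reads about 9 N. Handing in.

```bash
python3 - <<'E'
from h import *
s=read_state();print(s['eef_pos'].round(1),s['force'].round(1),s['grip_width'],abs(s['joint_velocities']).max())
print(hand_in())
E
```

```text
[ 559.8 -177.9  120.1] [ 5.9 -8.4 -0.4] 16.51735147052777 0.001570194916827719
the job is handed in; nothing more can be done
None
```

I hung the grey caddy on both prongs and let go of it. I then pulled the gauge rod out about 64 mm and handed in at about 19 s, still gripping it. The hand-in reports no verdict.

**Caddy:** In the fast carry it slid about 18 mm along its bar in the fingers and tilted about 0.14 rad. I levelled it and placed it about 12 mm off centre, inside the 30 mm allowed. The bar is level, its centre about 200 mm high and 80 mm out from the pole. The last picture shows it hanging clear of the robot.

**Rod:** The last wrist view puts the grip at y −177.0 mm and the pointer at −177.5 mm. The measured TCP is at −177.9 mm, so these agree within about 1–2 mm. The spring pull reads about 9 N, the arm is still, and the fingers are closed on the post at 16.5 mm.

**Disagreements:** The scene and top cameras differed by about 5 mm in x, so I used the wrist camera for the close work. About 4–6 N of sideways force remained on the rod at the end. I did not correct it.

I saw no bystander moved in the last pictures, but I did not measure their positions.

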